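# Tap the bearing cup square into the weaving turntable's base

### The arm

A 6-joint arm with a two-finger parallel gripper is mounted at the origin on the work surface. World frame = base frame: x ahead of the robot, y to its left, z up, the work surface at z = 0. Lengths are in m, angles in rad, forces in N, time in s.
With the tool pointing down it reaches from about 0.425 to 1.125 m from the base axis. Payload 14.9 kg.
Tool frame: the origin (TCP) lies at the very end of the fingers, on their centre line; the grasp point (between the pads) lies 19 mm behind it; z points along the fingers, y is the line along which they close (so a half turn about z gives the same grasp; the last joint's range is limited). The gripper opens to 91 mm and grips with 3 to 60 N. Pads are 32 mm wide; open, the fingers measure 118 mm over their backs; the gripper's body (76 mm by 178 mm) begins 60 mm behind the grasp point.
Start: joints at [1.302, 0.379, 1.734, -0, 1.028, -0.033], TCP at [0.164, 0.681, 0.214] pointing down, gripper open.
Joint ranges: [-2.77, 2.77], [-0.74, 2.19], [0, 2.66], [-1.06, 4.2], [0.31, 2.87], [-3.08, 3.08]. Speed limits (rad/s): [1.89, 1.89, 2.39, 3.14, 3.14, 3.14].

### API

Orientations are given as a rotation vector (axis times angle).
In Python, from rig import r gives the robot as it stands.
- The arm moves only by the tool apply_moves, never from a script. Its argument "rows" is a list of rows, each a list of 3 entries, a list of its own where there are three numbers: the shift along the tool's x, y, z each as a share of 75 mm, from -1 to 1, then the turn about the tool's z as a share of 180 degrees, from -1 to 1, then the finger opening in mm, from 0 to 91.2. A call has 1 to 20 rows; each row shifts and turns the commanded pose from where the row before left it, along the tool's axes as they then stand; what a row does not reach is not made up. A row lasts 1/10 s, in which the tool goes at most 50 mm and 8.59 degrees, less where a joint would pass 70% of its speed; a pose out of reach is approached as far as the arm can. A call with a number of a shift or a turn outside -1 to 1 is refused whole. A call with a gripper value outside its range is refused whole. The fingers move at their own pace and stop on an object; the grip force is fixed at half the most. Time passes only in rows, so rows that do not move let the fingers close. It gives the time, the measured TCP pose, the force, the opening and the grip force at its end, in the units of the state.
- r.observe(): the state, without advancing time (a new reading comes with each control period).
- r.camera(name): name is "scene" or "top"; returns the picture (400x640x3 uint8, blue, green, red); there is no depth.
- r.camera_params(name): a dict with "intrinsics" (3x3 intrinsics, pixels), "rvec" (rotation vector, rad) and "tvec" (3), from world to camera coordinates, as OpenCV has them. Camera axes: x right, y down, z forward; pixel columns grow to the right and rows downward; lengths in m; the calibration is good to about 2 mm. A picture is of the moment at which its call begins. camera_params takes no time and is no camera call.
- r.job_done(): hands the job in; it is judged then, once.
The state is a dict: "time_s": time; "q": joint angles; "joint_vel": joint speeds; "joint_torque": joint torques, N m; "tcp_pos": TCP position; "ee_rot": TCP orientation; "contact_force": force on the tool from outside, world axes, zero at the start; "torque": the same for the moment, N m; "width": finger opening in m; "grip_force": force on a finger pad.
Only numpy, scipy, OpenCV 4.12 (cv2) and the standard library are available. Lean on these libraries where they do the work, as an engineer would, in place of code of your own. Each camera call takes 0.05 s, during which the arm holds its last target. There are 200 camera calls.

### The job

Take the upright drift and tap the bearing cup down into the wooden base with its nose, alternately around the rim so that it goes in square and never cocks badly, until it bottoms all round on the hidden shoulder inside the bore. Then, with the cup square, prove it is home by leaning on its rim with the drift at 20 to 25 N for half a second; never push it harder than 35 N, and touch it only with the drift. Stand the drift upright on the bench again, let go, and leave the other things alone.

Things in the scene. Friction and masses are not known exactly. Their poses are not given: they have to be found in the camera images.
- base: fixed wooden block, 130 x 130 mm and 45 mm high, with an upright round bore in its middle; it stands on a thin foot board, so that its underside is 0 to 10 mm above the bench. Origin at the centre of the block's underside, z up; its top is 45 mm above the origin.
- bore_mouth (a point): centre of the bore's mouth, level with the block's top, 45 mm above the base's origin, z up. The bore is lined with eight springy bamboo staves that grip the cup by friction: it stays where it is pushed. Down in the bore, out of sight, is a hard shoulder on which the cup's skirt lands; its depth differs from base to base and can only be felt.
- cup: aluminium bearing cup: flange 70 mm across and 5 mm thick, under it a skirt 58 mm across and 20 mm long, through both an open hole 42 mm wide. Origin at the centre of the skirt's underside, z along its axis, up. It starts with the skirt 6 to 7 mm deep in the bore, crooked by 0.06 rad in any direction; home, the skirt is 11 to 17 mm deep (flange 3 to 9 mm above the wood).
- flange_top (a point): centre of the flange's top, 25 mm above the cup's origin, z as the cup's. Tap the flange's ring 28 to 30 mm from here: 4 to 12 N sends that side down and lifts the opposite one a little; on the shoulder the force climbs fast, so go slowly (8 mm/s). Tilt over 0.12 rad (7 degrees) is cocked and spoils the job, as does a push over 35 N. Home, it must be within 0.03 rad of upright.
- drift: drift: a straight round rod 25 mm in diameter and 110 mm long, about 160 g, dark wood with steel ends, standing upright on the bench; origin at the centre of its underside (the flat nose), z up along the rod. The nose is what taps the cup.
- pot: bystander: short loose bamboo pot, 62 mm in diameter and 65 mm high, open at the top; origin at the centre of its underside
- tape: bystander: loose tape measure, 62 x 30 mm and 56 mm high; origin at the centre of its underside
- race: bystander: loose spare steel ring, 52 mm in diameter, 12 mm high, with a 36 mm hole; origin at the centre of its underside
Not all that is in view belongs to the job. Several things have the shape of the drift; the one meant has the colours described above.

How it is judged:
On the way, in this order (a step that is already met when the one before it is completed fails the run):
1. the drift has been picked up off the bench (height (world z) of drift above 0.03 m), for 0.2 s.
2. with the cup square in the bore and still, the drift leans on it with more than 18 N (more than the staves alone can carry) (z of cup in the frame of base below 0.0355 m and angle between cup's own z axis and vertical below 0.03 rad and horizontal distance between cup and base below 0.003 m and linear speed of cup below 0.005 m/s and contact force between drift and cup above 18 N), for 0.3 s.
At the end, for the whole second after the job is handed in: The cup is home: proved by the lean, its skirt over 9.5 mm deep in the bore, tilt under 0.03 rad (1.7 degrees), within 3 mm of the bore's axis; the drift stands upright (within 0.1 rad) on the bench, let go and at rest (z of cup in the frame of base below 0.0355 m and angle between cup's own z axis and vertical below 0.03 rad and horizontal distance between cup and base below 0.003 m and height (world z) of drift below 0.004 m and angle between drift's own z axis and vertical below 0.1 rad and linear speed of drift below 0.02 m/s and linear speed of cup below 0.01 m/s); the robot touches nothing.
It fails at once if the cup is cocked by more than 0.12 rad (angle between cup's own z axis and vertical above 0.12 rad).
It fails at once if the drift pushes the cup with more than 35 N (contact force between drift and cup above 35 N).
It fails at once if the gripper or arm pushes on the cup (contact force between any of the fingers, the arm and cup above 1 N).
It fails at once if a bystander is moved by more than 20 mm (distance of any of pot, tape, race from where it was at the start of the episode above 0.02 m).
It also fails if it takes over 72 s, if anything falls off the work surface, if the arm or the gripper's body presses on something with over 40 N, if the wrist force passes 120 N, or if a joint passes its speed limit or range.

## Working session

There is one attempt and no reset: what is moved stays moved. The work goes in short steps, Python scripts to look and compute and a tool call to move; the robot and the scene stay as the last step left them, time stands still between calls to the robot, and variables do not carry over. Pictures are saved under pics/ and viewed, at most 10 in all, crops included, and the job is handed in when it is done.

Besides the shell and the picture viewer there is one more tool, called after "Call:" as name([rows], argument=value, ...), one row to a line, values as JSON. apply_moves: Moves the arm, as the interface text tells. Shift numbers are shares of 75 mm and turn numbers shares of 180 degrees, none past 1 either way. Its arguments: {"type":"object","properties":{"rows":{"type":"array","items":{"type":"array"}}},"required":["rows"]}

```bash
mkdir -p pics; cat > h.py <<'E'
import numpy as np, cv2
from rig import r
def P(n):
    p=r.camera_params(n); return np.array(p["intrinsics"]),np.array(p["rvec"],float),np.array(p["tvec"],float)
def ray(n,u,v,z):
    K,rv,t=P(n); R=cv2.Rodrigues(rv)[0]; c=-R.T@t
    d=R.T@np.linalg.inv(K)@[u,v,1]; return c+d*(z-c[2])/d[2]
def proj(n,p):
    K,rv,t=P(n); return cv2.projectPoints(np.array(p,float).reshape(-1,1,3),rv,t,K,None)[0].reshape(-1,2)
E
python3 - <<'E'
from h import *
for n in("scene","top"):
    cv2.imwrite(f"pics/{n}0.png",r.camera(n)); K,rv,t=P(n); R=cv2.Rodrigues(rv)[0]; print(n,(-R.T@t).round(3),K[0,0],R[2].round(2))
print(r.observe())
E
```

```text
scene [ 1.073 -0.233  0.768] 394.69132872437905 [-0.57  0.24 -0.79]
top [ 0.468 -0.041  0.83 ] 391.9421304523113 [ 0.13 -0.   -0.99]
{'time_s': 0.1, 'q': array([ 1.30169482e+00,  3.79304260e-01,  1.73473673e+00,  1.69846012e-05,
        1.02851888e+00, -3.33206018e-02]), 'joint_vel': array([-0.001227  , -0.00189719, -0.00155547, -0.00231676,  0.00175345,
       -0.00125298]), 'joint_torque': array([ 3.82119833e-03, -7.65036821e+01, -4.35298169e+01,  6.52544224e-02,
        3.97960085e-02, -4.92429308e-05]), 'tcp_pos': array([0.16344035, 0.68027683, 0.21338301]), 'ee_rot': array([-3.69501295e-01, -3.11962581e+00,  1.49843851e-03]), 'contact_force': array([0.19650662, 0.56431906, 0.2294349 ]), 'torque': array([ 0.03857286,  0.0149309 , -0.01231652]), 'grip_force': 0.0, 'width': 0.09109833939382289}
```

View pics/scene0.png

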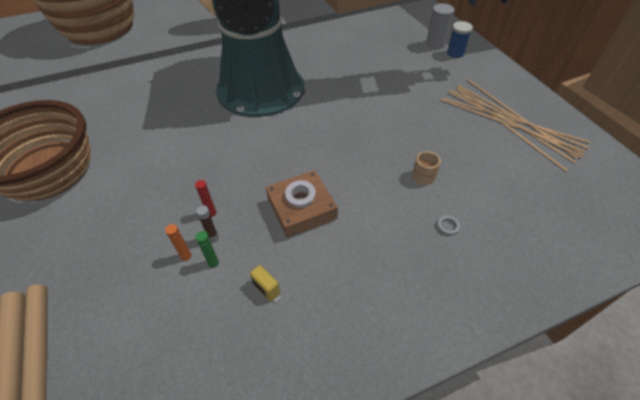

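View pics/top0.png

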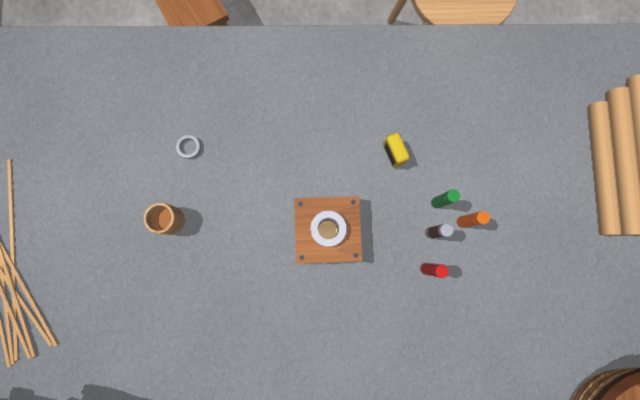

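Candidates (top view): red rod (435,270), green rod (446,199), orange rod (474,220), dark rod with a steel end (440,231). By description I choose the dark one. Checking it in a close crop, together with the cup.

```bash
python3 - <<'E'
from h import *
a=cv2.imread("pics/top0.png");b=cv2.imread("pics/scene0.png")
f=lambda im,x,y,w,h:cv2.resize(im[y:y+h,x:x+w],(400,300),interpolation=cv2.INTER_CUBIC)
o=np.vstack([np.hstack([f(a,405,185,100,75),f(b,155,170,100,75)]),np.hstack([f(a,288,192,80,60),f(b,262,165,80,60)])])
cv2.imwrite("pics/crop1.png",o)
for n,u,v,z in[("top",446,230,.11),("top",431,232,0),("top",452,195,.11),("top",482,217,.11),("top",441,271,.11),("top",328,229,.07),("scene",204,212,.11),("scene",300,193,.07),("top",397,150,.05)]: print(n,u,v,ray(n,u,v,z).round(4))
E
```

```text
top 446 230 [ 0.5059 -0.2732  0.11  ]
top 431 232 [ 0.5076 -0.2768  0.    ]
top 452 195 [ 0.5707 -0.2873  0.11  ]
top 482 217 [ 0.5296 -0.3406  0.11  ]
top 441 271 [ 0.4319 -0.2608  0.11  ]
top 328 229 [ 0.5109 -0.0577  0.07  ]
scene 204 212 [ 0.5168 -0.271   0.11  ]
scene 300 193 [ 0.5169 -0.0583  0.07  ]
top 397 150 [ 0.6724 -0.2     0.05  ]
```

View pics/crop1.png

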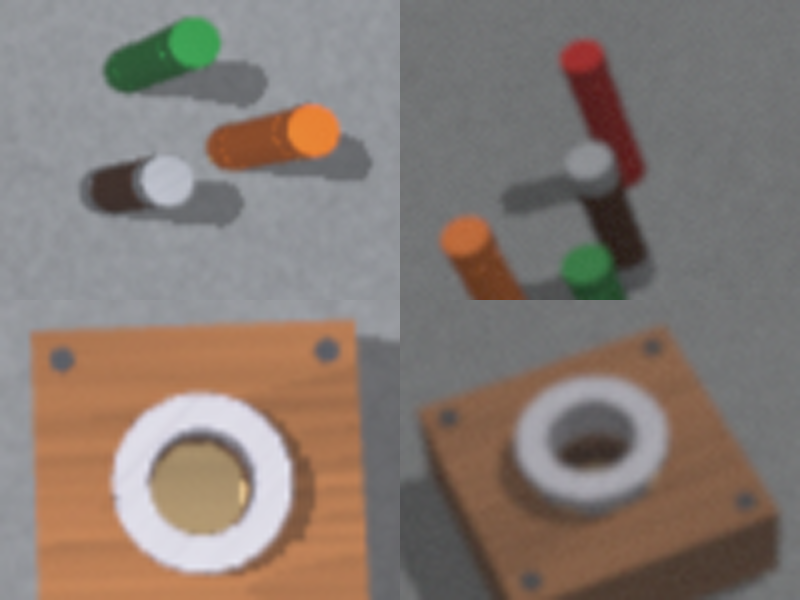

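The crop confirms it: the dark rod has a grey steel cap at top-view (446.5,230) and scene (202.5,210). The cup ring is at top (328,229) and scene (300,193). Next I'll refine both positions by segmentation.

```bash
cat >> h.py <<'E'
def mask(im,c,rad,lo=150):
    h=cv2.cvtColor(im,cv2.COLOR_BGR2HSV); m=((h[...,1]<45)&(h[...,2]>lo)).astype(np.uint8)
    k=np.zeros_like(m); cv2.circle(k,c,rad,1,-1); return m*k
def ell(im,c,rad,lo):
    cs=cv2.findContours(mask(im,c,rad,lo),0,1)[0]; k=max(cs,key=cv2.contourArea); return cv2.fitEllipse(k),k
def tri(pa,pb):
    M=[]
    for n in("top","scene"):
        K,rv,t=P(n); M.append(K@np.c_[cv2.Rodrigues(rv)[0],t.reshape(3)])
    X=cv2.triangulatePoints(M[0],M[1],np.array(pa,float).reshape(2,1),np.array(pb,float).reshape(2,1))[:,0]; return X[:3]/X[3]
E
python3 - <<'E'
from h import *
a=cv2.imread("pics/top0.png");b=cv2.imread("pics/scene0.png")
hs=lambda im,u,v:cv2.cvtColor(im,cv2.COLOR_BGR2HSV)[v,u]
print("px",hs(a,446,230),hs(a,328,212),hs(a,420,260),hs(b,202,210),hs(b,288,192),hs(b,300,203),hs(b,300,206),hs(b,240,220))
for name,ca,cb,ra,rb,la,lb in[("drift",(446,230),(203,210),11,10,160,120),("cup",(328,229),(300,193),26,24,170,140)]:
    ea,_=ell(a,ca,ra,la); eb,_=ell(b,cb,rb,lb); print(name,np.round(ea[0],2),np.round(ea[1],1),np.round(eb[0],2),np.round(eb[1],1),tri(ea[0],eb[0]).round(4))
    for z in((.11,) if name=="drift" else(.064,.069,.074)): print(z,ray("top",*ea[0],z).round(4),ray("scene",*eb[0],z).round(4))
# base corners dims check: predicted drift cap ellipse
for p in([.506,-.274,.11],[.512,-.272,.11]):
    print(p,proj("top",[p]),proj("scene",[p]))
E
```

```text
px [113  17 199] [127  10 227] [109  13 157] [105  10 147] [124  10 172] [128  12 168] [140   8  92] [110   7 117]
drift [446.72 228.89] [12.1 13.2] [201.24 209.51] [ 8.5 10.9] [ 0.5079 -0.2748  0.1099]
0.11 [ 0.5079 -0.2746  0.11  ] [ 0.508  -0.2749  0.11  ]
cup [327.92 228.23] [35.  35.3] [299.93 191.84] [23.7 29.4] [ 0.5125 -0.0573  0.0688]
0.064 [ 0.5127 -0.0577  0.064 ] [ 0.5088 -0.0557  0.064 ]
0.069 [ 0.5124 -0.0576  0.069 ] [ 0.5128 -0.057   0.069 ]
0.074 [ 0.5121 -0.0575  0.074 ] [ 0.5168 -0.0582  0.074 ]
[0.506, -0.274, 0.11] [[446.41861604 229.95109777]] [[201.46890514 208.69401066]]
[0.512, -0.272, 0.11] [[445.18113559 226.6827966 ]] [[203.04046843 210.47455533]]
```

Call:
apply_moves([
  [[0,0,0],0.0375,50],
  [[0,0,0],0.0375,50],
  [[0,0,0],0.0375,50],
  [[0,0,0],0.0375,50],
  [[-0.54,-0.1,0],0,50],
  [[-0.54,-0.1,0],0,50],
  [[-0.54,-0.1,0],0,50],
  [[-0.54,-0.1,0],0,50],
  [[-0.54,-0.1,0],0,50],
  [[-0.54,-0.1,0],0,50],
  [[-0.54,-0.1,0],0,50],
  [[-0.54,-0.1,0],0,50],
  [[-0.54,-0.1,0],0,50],
  [[-0.54,-0.1,0],0,50],
  [[-0.54,-0.1,0],0,50],
  [[-0.54,-0.1,0],0,50],
  [[-0.54,-0.1,0],0,50],
  [[-0.54,-0.1,0],0,50],
  [[-0.54,-0.1,0],0,50],
])

```text
time_s: 2.0
tcp_pos: [0.5531, 0.1989, 0.2138]
ee_rot: [-1.088, -2.947, 0.0]
contact_force: [-0.7, 0.7, 0.2]
width: 0.0495
grip_force: 0.0
```

Call:
apply_moves([
  [[-0.304,-0.433,0],0,50],
  [[-0.304,-0.433,0],0,50],
  [[-0.304,-0.433,0],0,50],
  [[-0.304,-0.433,0],0,50],
  [[-0.304,-0.433,0],0,50],
  [[-0.304,-0.433,0],0,50],
  [[-0.304,-0.433,0],0,50],
  [[-0.304,-0.433,0],0,50],
  [[-0.304,-0.433,0],0,50],
  [[-0.304,-0.433,0],0,50],
  [[-0.304,-0.433,0],0,50],
  [[-0.304,-0.433,0],0,50],
  [[0,0,0],0,50],
  [[0,0,0.3],0,50],
  [[0,0,0],0,50],
])

```text
time_s: 3.5
tcp_pos: [0.5058, -0.2725, 0.1891]
ee_rot: [-1.087, -2.944, -0.001]
contact_force: [-0.3, 0.6, 0.3]
width: 0.0498
grip_force: 0.0
```

```bash
cat >> h.py <<'E'
def sh(target):
    s=r.observe(); R=cv2.Rodrigues(np.array(s["ee_rot"]))[0]; return (R.T@(np.array(target)-s["tcp_pos"])/.075).round(3)
E
python3 -c "
from h import *
s=r.observe();print(s['tcp_pos'],cv2.Rodrigues(s['ee_rot'])[0].round(4),sh([.508,-.2748,.051]))"
```

```text
[ 0.50579837 -0.27252698  0.18911232] [[-7.601e-01  6.498e-01 -3.300e-03]
 [ 6.498e-01  7.601e-01  2.000e-03]
 [ 3.900e-03 -6.000e-04 -1.000e+00]] [-0.049 -0.003  1.841]
```

Call:
apply_moves([
  [[-0.045,0,0.04],0,50],
  [[0,0,0.2],0,50],
  [[0,0,0.2],0,50],
  [[0,0,0.2],0,50],
  [[0,0,0.2],0,50],
  [[0,0,0.2],0,50],
  [[0,0,0.2],0,50],
  [[0,0,0.2],0,50],
  [[0,0,0.2],0,50],
  [[0,0,0.2],0,50],
  [[0,0,0],0,50],
  [[0,0,0],0,50],
])

```text
time_s: 4.7
tcp_pos: [0.5098, -0.2757, 0.0532]
ee_rot: [-1.087, -2.947, -0.0]
contact_force: [-0.7, -0.3, 0.3]
width: 0.0501
grip_force: 0.0
```

```bash
python3 - <<'E'
from h import *
print(r.observe()['tcp_pos'], r.observe()['tcp_pos'],sh([.508,-.2748,.051]))
E
```

```text
[ 0.50976261 -0.27572995  0.05323686] [ 0.50976261 -0.27572995  0.05323686] [ 0.026 -0.006  0.03 ]
```

Call:
apply_moves([
  [[0.015,0,0.02],0,20],
  [[0,0,0],0,10],
  [[0,0,0],0,0],
  [[0,0,0],0,0],
  [[0,0,0],0,0],
  [[0,0,0],0,0],
])

```text
time_s: 5.3
tcp_pos: [0.5092, -0.2751, 0.0523]
ee_rot: [1.087, 2.947, -0.0]
contact_force: [-0.3, 0.2, 6.1]
width: 0.0246
grip_force: 30.0
```

Call:
apply_moves([
  [[0,0,-0.1],0,0],
  [[0,0,-0.2],0,0],
  [[0,0,-0.3],0,0],
  [[0,0,-0.3],0,0],
  [[0,0,-0.3],0,0],
  [[0,0,-0.2],0,0],
  [[0,0,0],0,0],
  [[0,0,0],0,0],
])

```text
time_s: 6.1
tcp_pos: [0.5088, -0.2749, 0.1568]
ee_rot: [1.088, 2.947, -0.0]
contact_force: [0.2, 0.1, -1.8]
width: 0.0245
grip_force: 30.0
```

```bash
python3 - <<'E'
from h import *
s=r.observe();print(s['tcp_pos'],s['contact_force'],s['torque'],sh([.5125,-.0573,.13]))
a=r.camera("top");b=r.camera("scene")
c=proj("scene",[.508,-.275,.06])[0].astype(int);d=proj("top",[.508,-.275,.15])[0].astype(int);print(c,d)
f=lambda im,c:cv2.resize(im[c[1]-37:c[1]+38,c[0]-50:c[0]+50],(400,300),interpolation=cv2.INTER_CUBIC)
cv2.imwrite("pics/held.png",np.hstack([f(b,c),f(a,d)]))
E
```

```text
[ 0.50875957 -0.27490697  0.15684059] [ 0.16739198  0.0928508  -1.84690265] [-0.05616719  0.00854067  0.03332245] [1.847 2.238 0.358]
[206 223] [454 227]
```

View pics/held.png

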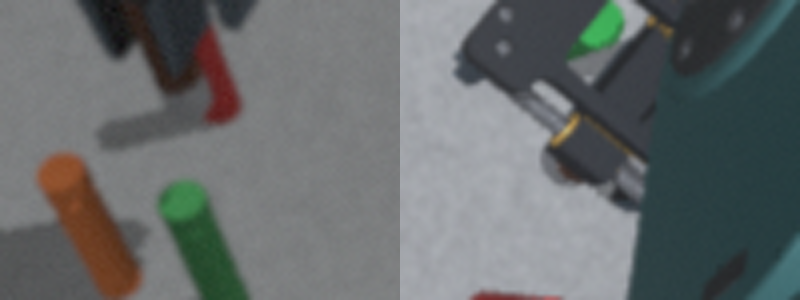

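Drift is held upright, hanging free of the bench, with its weight of about 1.7 N showing in the force reading. Moving over the cup rim.

Call:
apply_moves([
  [[0.279,0.28,0],0,0],
  [[0.279,0.28,0],0,0],
  [[0.279,0.28,0],0,0],
  [[0.279,0.28,0],0,0],
  [[0.279,0.28,0.05],0,0],
  [[0.279,0.28,0.05],0,0],
  [[0.279,0.28,0.05],0,0],
  [[0.279,0.28,0.07],0,0],
  [[0,0,0],0,0],
  [[0,0,0],0,0],
])

```text
time_s: 7.2
tcp_pos: [0.4903, -0.0382, 0.1397]
ee_rot: [-1.085, -2.947, 0.001]
contact_force: [-0.8, 0.2, -1.5]
width: 0.0248
grip_force: 30.0
```

```bash
python3 - <<'E'
from h import *
s=r.observe();print(s['tcp_pos'],s['contact_force'],sh([.5125,-.0573,.1253]))
a=r.camera("top");b=r.camera("scene")
f=lambda im,x,y,w,h:cv2.resize(im[y:y+h,x:x+w],(400,300),interpolation=cv2.INTER_CUBIC)
cv2.imwrite("pics/over.png",np.hstack([f(b,250,140,100,75),f(a,278,192,100,75)]))
E
```

```text
[ 0.49033486 -0.03816471  0.13968412] [-0.76795225  0.16472712 -1.47067532] [-0.391 -0.002  0.191]
```

View pics/over.png

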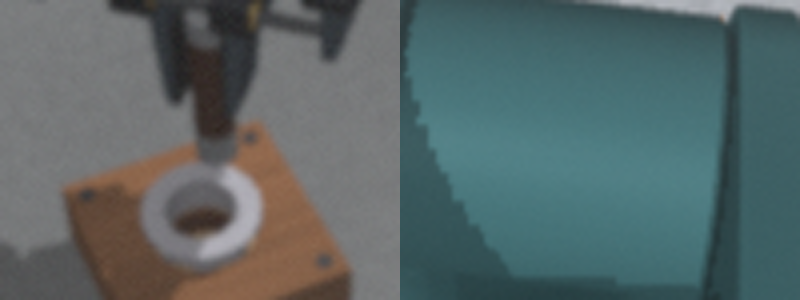

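The nose is over the rim on the robot side, upright and clear. First probing round at a common level, with a reading at each of the four points.

Call:
apply_moves([
  [[0,0,0.16],0,0],
  [[0,0,0.013],0,0],
  [[0,0,0.01],0,0],
  [[0,0,0.01],0,0],
  [[0,0,0.01],0,0],
  [[0,0,0.01],0,0],
  [[0,0,0],0,0],
])

```text
time_s: 8.0
tcp_pos: [0.4907, -0.0384, 0.1245]
ee_rot: [-1.088, -2.947, -0.0]
contact_force: [-1.1, -0.1, 2.5]
width: 0.0251
grip_force: 30.0
```

Call:
apply_moves([
  [[0,0,-0.053],0,0],
  [[-0.39,0,0],0,0],
  [[-0.39,0,0],0,0],
  [[0,0,0.013],0,0],
  [[0,0,0.01],0,0],
  [[0,0,0.01],0,0],
  [[0,0,0.01],0,0],
  [[0,0,0.01],0,0],
  [[0,0,0],0,0],
])

```text
time_s: 8.9
tcp_pos: [0.535, -0.0763, 0.1244]
ee_rot: [-1.087, -2.947, 0.0]
contact_force: [-0.0, -0.4, -1.5]
width: 0.0247
grip_force: 30.0
```

Call:
apply_moves([
  [[0,0,-0.053],0,0],
  [[0.39,0.39,0],0,0],
  [[0,0,0],0,0],
  [[0,0,0.013],0,0],
  [[0,0,0.01],0,0],
  [[0,0,0.01],0,0],
  [[0,0,0.01],0,0],
  [[0,0,0.01],0,0],
  [[0,0,0],0,0],
])

```text
time_s: 9.8
tcp_pos: [0.532, -0.0355, 0.1243]
ee_rot: [-1.088, -2.947, 0.0]
contact_force: [-0.7, -0.0, -1.5]
width: 0.0244
grip_force: 30.0
```

Call:
apply_moves([
  [[0,0,-0.053],0,0],
  [[0,-0.39,0],0,0],
  [[0,-0.39,0],0,0],
  [[0,0,0.013],0,0],
  [[0,0,0.01],0,0],
  [[0,0,0.01],0,0],
  [[0,0,0.01],0,0],
  [[0,0,0.01],0,0],
  [[0,0,0],0,0],
])

```text
time_s: 10.7
tcp_pos: [0.4941, -0.0795, 0.1243]
ee_rot: [-1.087, -2.947, 0.0]
contact_force: [-0.6, -0.1, -1.3]
width: 0.0244
grip_force: 30.0
```

The +x_t side is the high one, with contact at about 4 N. Continuing rounds at lower levels.

Call:
apply_moves([
  [[0,0,-0.033],0,0],
  [[0.39,0.39,0],0,0],
  [[0,0,0.015],0,0],
  [[0,0,0.01],0,0],
  [[0,0,0.01],0,0],
  [[0,0,0.01],0,0],
  [[0,0,0.01],0,0],
  [[0,0,0],0,0],
])

```text
time_s: 11.5
tcp_pos: [0.4908, -0.0388, 0.1228]
ee_rot: [-1.088, -2.947, -0.0]
contact_force: [-1.0, 1.0, 2.4]
width: 0.025
grip_force: 30.0
```

Call:
apply_moves([
  [[0,0,-0.055],0,0],
  [[-0.39,0,0],0,0],
  [[-0.39,0,0],0,0],
  [[0,0,0.015],0,0],
  [[0,0,0.01],0,0],
  [[0,0,0.01],0,0],
  [[0,0,0.01],0,0],
  [[0,0,0.01],0,0],
  [[0,0,0],0,0],
])

```text
time_s: 12.4
tcp_pos: [0.535, -0.0763, 0.1228]
ee_rot: [-1.087, -2.947, 0.0]
contact_force: [0.3, -0.2, -0.3]
width: 0.0249
grip_force: 30.0
```

Call:
apply_moves([
  [[0,0,-0.055],0,0],
  [[0.39,0.39,0],0,0],
  [[0,0,0],0,0],
  [[0,0,0.015],0,0],
  [[0,0,0.01],0,0],
  [[0,0,0.01],0,0],
  [[0,0,0.01],0,0],
  [[0,0,0.01],0,0],
  [[0,0,0],0,0],
])

```text
time_s: 13.3
tcp_pos: [0.5321, -0.0355, 0.1227]
ee_rot: [-1.088, -2.947, 0.0]
contact_force: [-0.2, 0.4, -1.3]
width: 0.0247
grip_force: 30.0
```

Call:
apply_moves([
  [[0,0,-0.055],0,0],
  [[0,-0.39,0],0,0],
  [[0,-0.39,0],0,0],
  [[0,0,0.015],0,0],
  [[0,0,0.01],0,0],
  [[0,0,0.01],0,0],
  [[0,0,0.01],0,0],
  [[0,0,0.01],0,0],
  [[0,0,0],0,0],
])

```text
time_s: 14.2
tcp_pos: [0.4943, -0.0795, 0.1228]
ee_rot: [1.087, 2.948, 0.0]
contact_force: [0.2, 0.4, -1.3]
width: 0.0246
grip_force: 30.0
```

Call:
apply_moves([
  [[0,0,-0.035],0,0],
  [[0.39,0.39,0],0,0],
  [[0,0,0.017],0,0],
  [[0,0,0.01],0,0],
  [[0,0,0.01],0,0],
  [[0,0,0.01],0,0],
  [[0,0,0.01],0,0],
  [[0,0,0],0,0],
])

```text
time_s: 15.0
tcp_pos: [0.4908, -0.0389, 0.1212]
ee_rot: [-1.089, -2.946, -0.0]
contact_force: [-1.0, 1.1, 3.5]
width: 0.0242
grip_force: 30.0
```

Call:
apply_moves([
  [[0,0,-0.057],0,0],
  [[-0.39,0,0],0,0],
  [[-0.39,0,0],0,0],
  [[0,0,0.017],0,0],
  [[0,0,0.01],0,0],
  [[0,0,0.01],0,0],
  [[0,0,0.01],0,0],
  [[0,0,0.01],0,0],
  [[0,0,0],0,0],
])

```text
time_s: 15.9
tcp_pos: [0.5352, -0.0764, 0.1214]
ee_rot: [1.087, 2.947, -0.0]
contact_force: [-0.0, -3.2, 3.8]
width: 0.0247
grip_force: 30.0
```

Call:
apply_moves([
  [[0,0,-0.057],0,0],
  [[0.39,0.39,0],0,0],
  [[0,0,0],0,0],
  [[0,0,0.017],0,0],
  [[0,0,0.01],0,0],
  [[0,0,0.01],0,0],
  [[0,0,0.01],0,0],
  [[0,0,0.01],0,0],
  [[0,0,0],0,0],
])

```text
time_s: 16.8
tcp_pos: [0.5321, -0.0356, 0.1212]
ee_rot: [1.088, 2.947, -0.0]
contact_force: [-0.5, -0.4, -0.3]
width: 0.0249
grip_force: 30.0
```

Call:
apply_moves([
  [[0,0,-0.057],0,0],
  [[0,-0.39,0],0,0],
  [[0,-0.39,0],0,0],
  [[0,0,0.017],0,0],
  [[0,0,0.01],0,0],
  [[0,0,0.01],0,0],
  [[0,0,0.01],0,0],
  [[0,0,0.01],0,0],
  [[0,0,0],0,0],
])

```text
time_s: 17.7
tcp_pos: [0.4943, -0.0795, 0.1212]
ee_rot: [1.087, 2.947, 0.0]
contact_force: [0.1, 0.8, -1.2]
width: 0.0248
grip_force: 30.0
```

Call:
apply_moves([
  [[0,0,-0.035],0,0],
  [[0.39,0.39,0],0,0],
  [[0,0,0.018],0,0],
  [[0,0,0.01],0,0],
  [[0,0,0.01],0,0],
  [[0,0,0.01],0,0],
  [[0,0,0.01],0,0],
  [[0,0,0],0,0],
])

```text
time_s: 18.5
tcp_pos: [0.4908, -0.0389, 0.1195]
ee_rot: [-1.089, -2.946, -0.0]
contact_force: [-1.5, 3.1, 4.1]
width: 0.0246
grip_force: 30.0
```

Call:
apply_moves([
  [[0,0,-0.058],0,0],
  [[-0.39,0,0],0,0],
  [[-0.39,0,0],0,0],
  [[0,0,0.018],0,0],
  [[0,0,0.01],0,0],
  [[0,0,0.01],0,0],
  [[0,0,0.01],0,0],
  [[0,0,0.01],0,0],
  [[0,0,0],0,0],
])

```text
time_s: 19.4
tcp_pos: [0.5354, -0.0764, 0.1197]
ee_rot: [1.087, 2.947, -0.0]
contact_force: [0.9, -3.5, 4.1]
width: 0.0249
grip_force: 30.0
```

Call:
apply_moves([
  [[0,0,-0.058],0,0],
  [[0.39,0.39,0],0,0],
  [[0,0,0],0,0],
  [[0,0,0.018],0,0],
  [[0,0,0.01],0,0],
  [[0,0,0.01],0,0],
  [[0,0,0.01],0,0],
  [[0,0,0.01],0,0],
  [[0,0,0],0,0],
])

```text
time_s: 20.3
tcp_pos: [0.5321, -0.0356, 0.1195]
ee_rot: [1.088, 2.947, -0.0]
contact_force: [0.2, -1.2, -0.6]
width: 0.0246
grip_force: 30.0
```

Call:
apply_moves([
  [[0,0,-0.058],0,0],
  [[0,-0.39,0],0,0],
  [[0,-0.39,0],0,0],
  [[0,0,0.018],0,0],
  [[0,0,0.01],0,0],
  [[0,0,0.01],0,0],
  [[0,0,0.01],0,0],
  [[0,0,0.01],0,0],
  [[0,0,0],0,0],
])

```text
time_s: 21.2
tcp_pos: [0.4943, -0.0795, 0.1194]
ee_rot: [1.087, 2.947, 0.0]
contact_force: [1.5, 1.5, -1.4]
width: 0.0249
grip_force: 30.0
```

Call:
apply_moves([
  [[0,0,-0.035],0,0],
  [[0.39,0.39,0],0,0],
  [[0,0,0.02],0,0],
  [[0,0,0.01],0,0],
  [[0,0,0.01],0,0],
  [[0,0,0.008],0,0],
  [[0,0,0.007],0,0],
  [[0,0,0],0,0],
])

```text
time_s: 22.0
tcp_pos: [0.4909, -0.0389, 0.1181]
ee_rot: [-1.089, -2.946, -0.0]
contact_force: [-2.9, 3.1, 4.3]
width: 0.0245
grip_force: 30.0
```

Call:
apply_moves([
  [[0,0,-0.055],0,0],
  [[-0.39,0,0],0,0],
  [[-0.39,0,0],0,0],
  [[0,0,0.02],0,0],
  [[0,0,0.01],0,0],
  [[0,0,0.01],0,0],
  [[0,0,0.008],0,0],
  [[0,0,0.007],0,0],
  [[0,0,0],0,0],
])

```text
time_s: 22.9
tcp_pos: [0.5353, -0.0765, 0.1182]
ee_rot: [1.087, 2.947, -0.0]
contact_force: [0.3, -4.4, 5.6]
width: 0.0243
grip_force: 30.0
```

Call:
apply_moves([
  [[0,0,-0.045],0,0],
  [[0.39,0,0],0,0],
  [[0.39,0,0],0,0],
  [[0,0,0.025],0,0],
  [[0,0,0.01],0,0],
  [[0,0,0.01],0,0],
  [[0,0,0.006],0,0],
  [[0,0,0.006],0,0],
  [[0,0,0],0,0],
])

```text
time_s: 23.8
tcp_pos: [0.4912, -0.0387, 0.1172]
ee_rot: [-1.089, -2.947, -0.0]
contact_force: [-1.9, 2.6, 5.0]
width: 0.0246
grip_force: 30.0
```

Call:
apply_moves([
  [[0,0,-0.045],0,0],
  [[-0.39,0,0],0,0],
  [[-0.39,0,0],0,0],
  [[0,0,0.02],0,0],
  [[0,0,0.01],0,0],
  [[0,0,0.009],0,0],
  [[0,0,0.006],0,0],
  [[0,0,0],0,0],
])

```text
time_s: 24.6
tcp_pos: [0.5353, -0.0764, 0.1174]
ee_rot: [1.087, 2.947, -0.0]
contact_force: [1.6, -3.2, 3.5]
width: 0.0244
grip_force: 30.0
```

Call:
apply_moves([
  [[0,0,-0.045],0,0],
  [[0.39,0.39,0],0,0],
  [[0,0,0.025],0,0],
  [[0,0,0.01],0,0],
  [[0,0,0.01],0,0],
  [[0,0,0],0,0],
])

```text
time_s: 25.2
tcp_pos: [0.532, -0.0357, 0.117]
ee_rot: [-1.088, -2.947, -0.0]
contact_force: [-0.5, -0.6, -0.3]
width: 0.0245
grip_force: 30.0
```

Call:
apply_moves([
  [[0,0,-0.045],0,0],
  [[0,-0.39,0],0,0],
  [[0,-0.39,0],0,0],
  [[0,0,0.025],0,0],
  [[0,0,0.01],0,0],
  [[0,0,0.01],0,0],
  [[0,0,0],0,0],
])

```text
time_s: 25.9
tcp_pos: [0.4946, -0.0795, 0.1172]
ee_rot: [1.087, 2.947, -0.0]
contact_force: [0.3, -0.5, 0.1]
width: 0.0247
grip_force: 30.0
```

Call:
apply_moves([
  [[0,0,-0.045],0,0],
  [[0.39,0.39,0],0,0],
  [[0,0,0.027],0,0],
  [[0,0,0.01],0,0],
  [[0,0,0.008],0,0],
  [[0,0,0.006],0,0],
  [[0,0,0.006],0,0],
  [[0,0,0],0,0],
])

```text
time_s: 26.7
tcp_pos: [0.4909, -0.0388, 0.1164]
ee_rot: [-1.089, -2.947, -0.0]
contact_force: [-1.2, 3.0, 4.5]
width: 0.0244
grip_force: 30.0
```

Call:
apply_moves([
  [[0,0,-0.045],0,0],
  [[-0.39,0,0],0,0],
  [[-0.39,0,0],0,0],
  [[0,0,0.02],0,0],
  [[0,0,0.01],0,0],
  [[0,0,0.009],0,0],
  [[0,0,0.006],0,0],
  [[0,0,0],0,0],
])

```text
time_s: 27.5
tcp_pos: [0.5352, -0.0764, 0.1164]
ee_rot: [1.087, 2.947, -0.0]
contact_force: [0.2, -3.1, 3.7]
width: 0.0248
grip_force: 30.0
```

D=.324; next .336.

Call:
apply_moves([
  [[0,0,-0.045],0,0],
  [[0.39,0,0],0,0],
  [[0.39,0,0],0,0],
  [[0,0,0.027],0,0],
  [[0,0,0.01],0,0],
  [[0,0,0.008],0,0],
  [[0,0,0.006],0,0],
  [[0,0,0.006],0,0],
  [[0,0,0],0,0],
])

```text
time_s: 28.4
tcp_pos: [0.4912, -0.0387, 0.1154]
ee_rot: [-1.089, -2.947, -0.001]
contact_force: [-2.4, 3.4, 6.0]
width: 0.0247
grip_force: 30.0
```

Call:
apply_moves([
  [[0,0,-0.045],0,0],
  [[-0.39,0,0],0,0],
  [[-0.39,0,0],0,0],
  [[0,0,0.02],0,0],
  [[0,0,0.01],0,0],
  [[0,0,0.009],0,0],
  [[0,0,0.006],0,0],
  [[0,0,0],0,0],
])

```text
time_s: 29.2
tcp_pos: [0.5353, -0.0764, 0.1156]
ee_rot: [1.087, 2.947, -0.0]
contact_force: [0.8, -2.8, 3.8]
width: 0.0245
grip_force: 30.0
```

Call:
apply_moves([
  [[0,0,-0.045],0,0],
  [[0.39,0.39,0],0,0],
  [[0,0,0.025],0,0],
  [[0,0,0.01],0,0],
  [[0,0,0.01],0,0],
  [[0,0,0],0,0],
])

```text
time_s: 29.8
tcp_pos: [0.5319, -0.0357, 0.1152]
ee_rot: [-1.088, -2.947, -0.0]
contact_force: [-0.5, 1.5, -0.9]
width: 0.0245
grip_force: 30.0
```

Call:
apply_moves([
  [[0,0,-0.045],0,0],
  [[0,-0.39,0],0,0],
  [[0,-0.39,0],0,0],
  [[0,0,0.025],0,0],
  [[0,0,0.01],0,0],
  [[0,0,0.01],0,0],
  [[0,0,0],0,0],
])

```text
time_s: 30.5
tcp_pos: [0.4946, -0.0795, 0.1153]
ee_rot: [1.087, 2.947, -0.0]
contact_force: [-0.5, -1.6, 0.6]
width: 0.0245
grip_force: 30.0
```

D=.336; next .348.

Call:
apply_moves([
  [[0,0,-0.045],0,0],
  [[0.39,0.39,0],0,0],
  [[0,0,0.027],0,0],
  [[0,0,0.01],0,0],
  [[0,0,0.008],0,0],
  [[0,0,0.006],0,0],
  [[0,0,0.006],0,0],
  [[0,0,0],0,0],
])

```text
time_s: 31.3
tcp_pos: [0.491, -0.0389, 0.1146]
ee_rot: [-1.089, -2.947, -0.001]
contact_force: [-1.4, 2.6, 4.5]
width: 0.0246
grip_force: 30.0
```

Call:
apply_moves([
  [[0,0,-0.045],0,0],
  [[-0.39,0,0],0,0],
  [[-0.39,0,0],0,0],
  [[0,0,0.02],0,0],
  [[0,0,0.01],0,0],
  [[0,0,0.009],0,0],
  [[0,0,0.006],0,0],
  [[0,0,0],0,0],
])

```text
time_s: 32.1
tcp_pos: [0.5352, -0.0764, 0.1146]
ee_rot: [1.087, 2.947, -0.0]
contact_force: [-0.7, -3.5, 3.7]
width: 0.0246
grip_force: 30.0
```

Call:
apply_moves([
  [[0,0,-0.045],0,0],
  [[0.39,0,0],0,0],
  [[0.39,0,0],0,0],
  [[0,0,0.027],0,0],
  [[0,0,0.01],0,0],
  [[0,0,0.008],0,0],
  [[0,0,0.006],0,0],
  [[0,0,0.006],0,0],
  [[0,0,0],0,0],
])

```text
time_s: 33.0
tcp_pos: [0.4913, -0.0387, 0.1137]
ee_rot: [-1.089, -2.947, -0.001]
contact_force: [-1.7, 3.5, 6.4]
width: 0.0243
grip_force: 30.0
```

Call:
apply_moves([
  [[0,0,-0.045],0,0],
  [[-0.39,0,0],0,0],
  [[-0.39,0,0],0,0],
  [[0,0,0.02],0,0],
  [[0,0,0.01],0,0],
  [[0,0,0.009],0,0],
  [[0,0,0.006],0,0],
  [[0,0,0],0,0],
])

```text
time_s: 33.8
tcp_pos: [0.5353, -0.0764, 0.1137]
ee_rot: [1.087, 2.947, -0.0]
contact_force: [1.2, -3.8, 4.4]
width: 0.0244
grip_force: 30.0
```

Call:
apply_moves([
  [[0,0,-0.045],0,0],
  [[0.39,0.39,0],0,0],
  [[0,0,0.025],0,0],
  [[0,0,0.01],0,0],
  [[0,0,0.01],0,0],
  [[0,0,0],0,0],
])

```text
time_s: 34.4
tcp_pos: [0.532, -0.0356, 0.1136]
ee_rot: [-1.088, -2.947, -0.0]
contact_force: [-0.2, 1.8, 2.2]
width: 0.025
grip_force: 30.0
```

Call:
apply_moves([
  [[0,0,-0.045],0,0],
  [[0,-0.39,0],0,0],
  [[0,-0.39,0],0,0],
  [[0,0,0.025],0,0],
  [[0,0,0.01],0,0],
  [[0,0,0.01],0,0],
  [[0,0,0],0,0],
])

```text
time_s: 35.1
tcp_pos: [0.4947, -0.0796, 0.1136]
ee_rot: [1.086, 2.947, -0.0]
contact_force: [-1.2, -0.9, 1.2]
width: 0.0247
grip_force: 30.0
```

D=.360; next .372.

Call:
apply_moves([
  [[0,0,-0.045],0,0],
  [[0.39,0.39,0],0,0],
  [[0,0,0.027],0,0],
  [[0,0,0.01],0,0],
  [[0,0,0.008],0,0],
  [[0,0,0.006],0,0],
  [[0,0,0.006],0,0],
  [[0,0,0],0,0],
])

```text
time_s: 35.9
tcp_pos: [0.4914, -0.0389, 0.1135]
ee_rot: [1.089, 2.947, 0.001]
contact_force: [-4.6, 4.6, 17.3]
width: 0.0242
grip_force: 30.0
```

Call:
apply_moves([
  [[0,0,-0.045],0,0],
  [[-0.39,0,0],0,0],
  [[-0.39,0,0],0,0],
  [[0,0,0.02],0,0],
  [[0,0,0.01],0,0],
  [[0,0,0.009],0,0],
  [[0,0,0.006],0,0],
  [[0,0,0],0,0],
])

```text
time_s: 36.7
tcp_pos: [0.5356, -0.077, 0.1135]
ee_rot: [1.086, 2.946, -0.001]
contact_force: [-1.5, -6.0, 10.3]
width: 0.0247
grip_force: 30.0
```

The force jumped to 19 N and 12 N while z stalled at .1135, so that's the shoulder. Seating ±y as well.

Call:
apply_moves([
  [[0,0,-0.045],0,0],
  [[0.39,0.39,0],0,0],
  [[0,0,0.023],0,0],
  [[0,0,0.01],0,0],
  [[0,0,0.008],0,0],
  [[0,0,0.004],0,0],
  [[0,0,0],0,0],
])

```text
time_s: 37.4
tcp_pos: [0.5321, -0.0351, 0.1134]
ee_rot: [-1.089, -2.946, -0.002]
contact_force: [-4.2, 8.7, 16.6]
width: 0.0245
grip_force: 30.0
```

Call:
apply_moves([
  [[0,0,-0.045],0,0],
  [[0,-0.39,0],0,0],
  [[0,-0.39,0],0,0],
  [[0,0,0.025],0,0],
  [[0,0,0.01],0,0],
  [[0,0,0.006],0,0],
  [[0,0,0.004],0,0],
  [[0,0,0],0,0],
])

```text
time_s: 38.2
tcp_pos: [0.4944, -0.0801, 0.1134]
ee_rot: [-1.086, -2.947, 0.002]
contact_force: [-9.7, -6.4, 20.4]
width: 0.0244
grip_force: 30.1
```

Call:
apply_moves([
  [[0,0,-0.045],0,0],
  [[-0.39,0.39,0],0,0],
  [[0,0,0.025],0,0],
  [[0,0,0.01],0,0],
  [[0,0,0.006],0,0],
  [[0,0,0.006],0,0],
  [[0,0,0],0,0],
])

```text
time_s: 38.9
tcp_pos: [0.5364, -0.0764, 0.1134]
ee_rot: [1.087, 2.944, 0.002]
contact_force: [4.2, 1.9, 8.1]
width: 0.0248
grip_force: 30.0
```

All four points stall at the same height (.1134–.1135), so the cup is square. Leaning at −y, where this command gave about 22 N.

Call:
apply_moves([
  [[0,0,-0.047],0,0],
  [[0.39,-0.39,0],0,0],
  [[0,0,0],0,0],
  [[0,0,0.025],0,0],
  [[0,0,0.01],0,0],
  [[0,0,0.006],0,0],
  [[0,0,0.003],0,0],
  [[0,0,0],0,0],
  [[0,0,0],0,0],
])

```text
time_s: 39.8
tcp_pos: [0.4946, -0.0799, 0.1134]
ee_rot: [-1.087, -2.947, 0.001]
contact_force: [-7.4, -1.4, 18.5]
width: 0.0245
grip_force: 30.0
```

Call:
apply_moves([
  [[0,0,0.002],0,0],
  [[0,0,0],0,0],
  [[0,0,0],0,0],
  [[0,0,0],0,0],
  [[0,0,0],0,0],
  [[0,0,0],0,0],
  [[0,0,0],0,0],
  [[0,0,0],0,0],
])

```text
time_s: 40.6
tcp_pos: [0.4946, -0.0799, 0.1133]
ee_rot: [-1.087, -2.947, 0.001]
contact_force: [-8.4, -0.6, 21.5]
width: 0.0241
grip_force: 30.0
```

Call:
apply_moves([
  [[0,0,-0.05],0,0],
  [[0,0,-0.25],0,0],
  [[0,0,-0.3],0,0],
  [[-0.3,-0.3,0],0,0],
  [[-0.3,-0.3,0],0,0],
  [[-0.3,-0.3,0],0,0],
  [[-0.2,-0.2,0],0,0],
  [[0,0,0],0,0],
  [[0,0,0],0,0],
])

```text
time_s: 41.5
tcp_pos: [0.5033, -0.1961, 0.1572]
ee_rot: [-1.089, -2.946, -0.0]
contact_force: [-0.2, 0.8, -1.7]
width: 0.0246
grip_force: 30.0
```

```bash
python3 - <<'E'
from h import *
s=r.observe();print(s['time_s'],s['tcp_pos'],s['contact_force'],s['ee_rot'],sh([.508,-.2,.056]))
a=r.camera("top");b=r.camera("scene")
f=lambda im,x,y,w,h:cv2.resize(im[y:y+h,x:x+w],(400,300),interpolation=cv2.INTER_CUBIC)
cv2.imwrite("pics/after.png",np.vstack([np.hstack([f(b,195,140,120,90),f(b,262,165,80,60)]),np.hstack([f(a,288,192,80,60),f(a,340,180,120,90)])]))
e,k=ell(b,(300,194),24,130); print(np.round(e[0],2),np.round(e[1],1),round(e[2],1))
E
```

```text
41.5 [ 0.50327176 -0.19607016  0.15721178] [-0.24024622  0.82301963 -1.68005724] [-1.08866709e+00 -2.94644402e+00 -2.44351577e-04] [-8.300e-02  1.000e-03  1.349e+00]
[300.4 194.7] [22.9 29.8] 87.8
```

View pics/after.png

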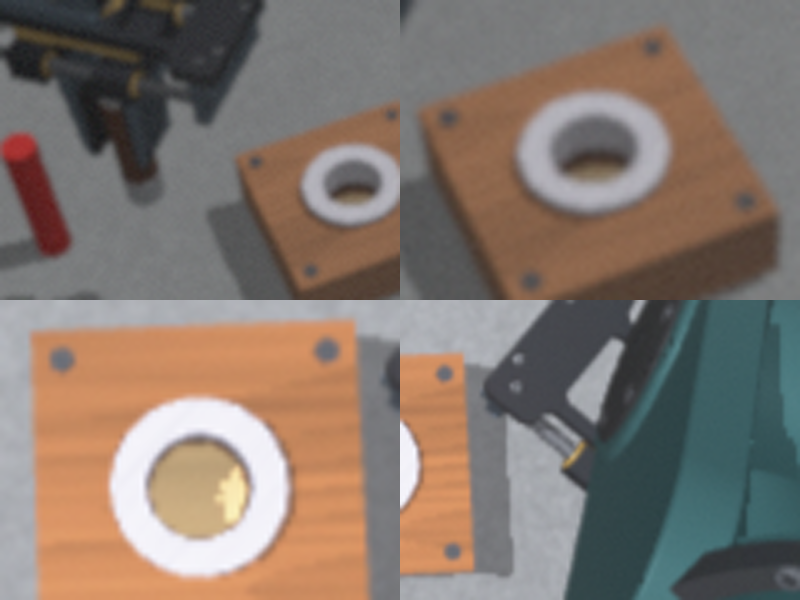

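The cup is square and sits low in the bore in both views, and the drift is still gripped. Checking whether the drift is leaning in the hand (nose bottom in scene at about (239,200)).

```bash
python3 - <<'E'
from h import *
for z in(.105,.12,.135): print(z,proj("scene",[.5033,-.1961,z]))
t=np.linspace(0,6.28,50); c=proj("scene",np.c_[.5033+.0125*np.cos(t),-.1961+.0125*np.sin(t),0*t+.105]);print(c.min(0),c.max(0))
a=cv2.imread("pics/after.png")
# unit sensitivity: nose pixel shift per 5mm along tool x
print(proj("scene",[.5033-.0038,-.1961+.0032,.105]))
b=r.camera("scene")[175:207,222:252]; g=cv2.cvtColor(b,cv2.COLOR_BGR2GRAY)
for i in range(0,32,2): print(175+i,*g[i,::1])
E
```

```text
0.105 [[237.48263514 197.78665615]]
0.12 [[236.2296948  193.36179504]]
0.135 [[234.94115585 188.81121456]]
[231.661873   193.34495836] [243.29394268 202.31143616]
[[238.4396318  196.08380514]]
175 30 26 31 32 34 40 39 42 39 42 40 44 48 51 54 48 46 47 45 41 46 43 54 75 100 117 123 123 124 122
177 28 33 33 33 30 40 36 42 40 42 42 41 48 54 53 50 44 46 43 45 45 47 56 75 96 116 121 122 120 121
179 34 31 27 30 33 36 40 40 44 39 39 40 47 49 53 49 44 48 43 44 44 56 77 100 116 122 123 124 124 122
181 39 32 30 35 35 45 48 47 44 40 36 41 41 50 52 48 46 44 42 45 58 79 101 118 120 123 123 126 124 122
183 40 35 37 46 74 92 90 71 45 42 44 38 42 44 52 52 48 49 49 58 84 107 122 124 124 122 124 124 122 121
185 72 58 58 81 107 117 116 91 55 43 41 40 43 43 50 50 50 48 56 78 104 118 126 126 126 125 123 124 122 123
187 115 112 113 120 121 124 119 106 77 54 40 41 41 40 46 50 50 47 52 70 101 117 125 127 126 122 122 125 122 121
189 123 126 124 124 124 123 122 114 99 66 45 41 44 40 43 44 49 48 46 54 85 109 121 124 126 124 122 124 123 123
191 125 123 124 123 122 122 122 121 109 84 53 42 41 40 43 43 37 41 47 56
[... 165 characters left out ...]
124 123 121 119 123 123 124 116 98 79 71 67 68 72 76 86 88 89 91 96 110 120 121 124 120 122 123 122
197 123 124 123 124 124 121 122 120 122 121 110 94 84 81 79 81 85 85 86 87 89 94 108 119 123 120 121 122 122 123
199 122 122 121 121 121 122 121 124 122 119 117 108 95 86 82 84 81 84 85 92 102 109 118 124 123 124 123 125 123 121
201 124 124 123 120 122 122 120 121 124 124 123 120 114 110 103 101 101 103 107 112 119 120 124 123 125 124 121 122 123 123
203 120 125 123 122 120 122 122 120 122 123 123 122 122 121 123 125 120 119 124 123 121 121 124 122 122 124 121 124 120 121
205 121 122 124 125 123 122 120 120 121 124 123 123 123 124 125 123 121 119 120 122 122 121 124 121 123 122 120 120 119 119
```

The nose is within about 1 px of the prediction, a lean of roughly 0.05 rad at most. Setting it down here, which is an open spot.

Call:
apply_moves([
  [[-0.05,0,0.2],0,0],
  [[0,0,0.3],0,0],
  [[0,0,0.3],0,0],
  [[0,0,0.25],0,0],
  [[0,0,0.15],0,0],
  [[0,0,0.08],0,0],
  [[0,0,0.03],0,0],
  [[0,0,0.02],0,0],
  [[0,0,0.02],0,0],
  [[0,0,0.01],0,0],
  [[0,0,0],0,0],
])

```text
time_s: 42.75
tcp_pos: [0.5062, -0.1986, 0.0558]
ee_rot: [1.087, 2.947, -0.0]
contact_force: [0.1, 0.4, -0.2]
width: 0.0245
grip_force: 30.0
```

Call:
apply_moves([
  [[0,0,0.01],0,0],
  [[0,0,0.005],0,0],
  [[0,0,0],0,0],
  [[0,0,0],0,0],
])

```text
time_s: 43.15
tcp_pos: [0.506, -0.1985, 0.0543]
ee_rot: [-1.088, -2.947, -0.0]
contact_force: [0.0, -0.8, -1.7]
width: 0.0242
grip_force: 30.0
```

Still free; going lower.

Call:
apply_moves([
  [[0,0,0.01],0,0],
  [[0,0,0.01],0,0],
  [[0,0,0],0,0],
  [[0,0,0],0,0],
])

```text
time_s: 43.55
tcp_pos: [0.506, -0.1985, 0.0528]
ee_rot: [-1.088, -2.947, -0.0]
contact_force: [-0.2, 0.9, -2.1]
width: 0.0244
grip_force: 30.0
```

Call:
apply_moves([
  [[0,0,0.01],0,0],
  [[0,0,0.008],0,0],
  [[0,0,0],0,0],
  [[0,0,0],0,0],
])

```text
time_s: 43.95
tcp_pos: [0.5063, -0.1986, 0.0522]
ee_rot: [1.088, 2.947, -0.0]
contact_force: [-3.8, 2.0, 13.4]
width: 0.0248
grip_force: 30.0
```

Call:
apply_moves([
  [[0,0,-0.006],0,0],
  [[0,0,0],0,28],
  [[0,0,0],0,32],
  [[0,0,0],0,40],
  [[0,0,0],0,50],
  [[0,0,0],0,50],
  [[0,0,0],0,50],
])

```text
time_s: 44.65
tcp_pos: [0.506, -0.1985, 0.0519]
ee_rot: [-1.088, -2.947, -0.0]
contact_force: [-0.4, -0.2, -0.2]
width: 0.0502
grip_force: 0.0
```

Call:
apply_moves([
  [[0,0,-0.1],0,50],
  [[0,0,-0.3],0,50],
  [[0,0,-0.5],0,50],
  [[0,0,-0.5],0,50],
  [[0,0,-0.5],0,50],
  [[0,0,-0.3],0,50],
  [[0,0.5,0],0,50],
  [[0,0.5,0],0,50],
  [[0,0.5,0],0,50],
  [[0.5,0,0],0,50],
  [[0.5,0,0],0,50],
  [[0.5,0,0],0,50],
  [[0.5,0.3,0],0,50],
  [[0.5,0.3,0],0,50],
  [[0,0,0],0,50],
  [[0,0,0],0,50],
])

```text
time_s: 46.25
tcp_pos: [0.4657, 0.0436, 0.2175]
ee_rot: [1.084, 2.948, 0.0]
contact_force: [0.2, -0.7, 0.8]
width: 0.05
grip_force: 0.0
```

```bash
python3 - <<'E'
from h import *
s=r.observe();print(s['time_s'],s['tcp_pos'],s['contact_force'])
cv2.imwrite("pics/end.png",np.vstack([r.camera("scene")[120:340,120:440],r.camera("top")[90:300,240:560]]))
E
```

```text
46.25 [0.4656884  0.04362924 0.21750788] [ 0.17764026 -0.66610016  0.77969982]
```

View pics/end.png

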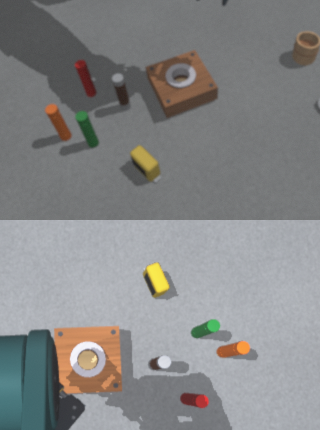

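The drift stands upright and released (crop (119,88)), the cup sits square in the base (crop (180,75)), and the pot and tape look unmoved (the race is cut off at the crop's edge). Handing in.

```bash
python3 -c "
from rig import r
print(r.job_done())"
```

```text
the job is handed in; nothing more can be done
None
```

The job is handed in, with no verdict returned: the cup bottomed on the shoulder at the same height at all four tap points, was proved with about 23 N (estimated from the wrist force) held for about 0.8 s, and the drift stands upright and released on the bench, about 75 mm nearer the base than where it started.

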